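# Zero the nib gauge with the stylus

### The job

Slide the pen carrier along its rail from the end station to the next one, the middle station, where it clicks in with the pen in front of the gauge box, and let go of it. Then take the stylus out of the steel knockout block, press the gauge's recessed zero button all the way down with the stylus tip, hold it down a moment, let it spring back, and stand the stylus back upright, fully home, in the hole it came from. Leave the carrier at the middle station and the paperweight, nib tray and ink jar where they are.

Things in the scene. Friction and masses are not known exactly. Their poses are not given: they have to be found in the camera images.
- rig: Nib gauge rig, fixed: dark steel base plate 12 mm thick spanning x -90..+170, y -140..+140 mm from its origin (bench level, mid rail). x points away from the robot, y along the rail in the slide direction. On its far (+x) side a grey gauge box 80 x 100 mm, top 80 mm above the bench, with a dark display strip on the far edge of the top and the button hole at x +125, y 0.
- carrier (a joint): Travel of the pen carrier along the rail (m, towards the rig's +y). Spring detents (stations) hold it at 0 (start, end station), 0.060 (middle station, pen in front of the gauge box and its probe) and 0.120 (one too far). About 5 N pushes it; between stations it snaps to the nearer one.
- carrier_tab (a point): Top centre of the carrier's upright aluminium tab, 75 mm above the bench, at the carrier's robot-side end: 16 mm along the rig's x, 20 mm along its y (the slide direction), 40 mm tall over the carrier plate (120 x 56 mm, top at 35 mm). The jade green pen (13 mm thick, top at 57 mm) is fixed on the plate along x, its end 12 mm from the tab. Pinch the tab across y from above, or push its side.
- button_top (a point): Centre of the top face of the recessed zero button: a round brass cap, 18 mm across, at the bottom of a round hole 22 mm across in the top of the gauge box. Unpressed it stands 62 mm above the bench, 18 mm below the box top (80 mm); moves down as pressed.
- zero_button (a joint): How far the zero button is pressed (m): 0 up, 0.006 fully down; 2 N starts it, 5 N holds it fully down, and it springs back.
- stylus: Loose upright stylus, 125 mm long, 90 g: steel shaft 10 mm thick from the flat tip to 45 mm, brass collar 26 mm across from 45 to 51 mm, round dark wooden handle 18 mm thick from 51 to 125 mm. Origin at the centre of the tip end, z along it to the handle. It stands in the knockout block, collar on the block top: tip 5 mm, handle top 130 mm above the bench.
- knockout_block: Fixed steel block 110 (x) x 70 (y) x 50 mm tall; origin at the centre of its underside. One real hole (see block_hole); the four smaller dark bores in its top do not take the stylus.
- block_hole (a point): Mouth centre of the stylus hole in the block top, 50 mm above the bench, at x +25 mm, y 0 of the block: 16 mm across, 47 mm deep.
- paperweight: Bystander: squat bronze paperweight, 72 mm across, 46 mm tall, loose; origin under its centre.
- nib_tray: Bystander: cork-lined aluminium tray with nibs, 170 x 110 x 16 mm, loose; origin under its centre.
- ink_jar: Bystander: glass ink jar, 60 mm across, 60 mm tall, loose; origin under its centre.
Mind the look-alikes: they are no part of the job. Several things have the shape of the knockout_block; the one meant has the colours described above. Of the things that look like the stylus, the smaller one is meant.

How it is judged (in metres and radians):
On the way, in this order (a step that is already met when the one before it is completed fails the run):
1. the carrier stands in the middle station (value of joint carrier between 0.054 and 0.066 m and velocity of joint carrier between -0.01 and 0.01 m/s), for 0.2 s.
2. with the carrier in the middle station, the zero button is pressed down (at least 4.5 of 6 mm) by the stylus tip (value of joint carrier between 0.054 and 0.066 m and value of joint zero_button above 0.0045 m and distance between stylus and button_top below 0.009 m), for 0.2 s.
At the end, for the whole second after the job is handed in: The carrier stands at the middle station (joint 0.054 to 0.066), the zero button is up again (under 1.5 mm), and the stylus stands at rest, upright within 0.1 rad, in the block's hole: tip within 6 mm of the hole's axis and at least 42 mm below its mouth (45 mm when the collar rests on the block) (value of joint carrier between 0.054 and 0.066 m and value of joint zero_button below 0.0015 m and horizontal distance between stylus and block_hole below 0.006 m and z of stylus in the frame of block_hole below -0.042 m and angle between stylus's own z axis and vertical below 0.1 rad and linear speed of stylus below 0.02 m/s); the robot touches nothing.
It fails at once if the paperweight is moved more than 20 mm (distance of paperweight from where it was at the start of the episode above 0.02 m).
It fails at once if the nib tray is moved more than 20 mm (distance of nib_tray from where it was at the start of the episode above 0.02 m).
It fails at once if the ink jar is moved more than 20 mm (distance of ink_jar from where it was at the start of the episode above 0.02 m).
It also fails if it takes over 64 s, if anything falls off the work surface, if the arm or the gripper's body presses on something with over 40 N, if the wrist force passes 120 N, or if a joint passes its speed limit or range.

### The arm

A 6-joint arm with a two-finger parallel gripper is mounted at the origin on the work surface. World frame = base frame: x ahead of the robot, y to its left, z up, the work surface at z = 0. Lengths are in m, angles in degrees, forces in N, time in s.
With the tool pointing down it reaches from about 0.3 to 0.75 m from the base axis. Payload 8.5 kg.
Tool frame: the origin (TCP) lies midway between the tips of the shut fingers; the grasp point (between the pads) lies 19 mm behind it; z points along the fingers, y is the line along which they close (so a half turn about z gives the same grasp; the last joint's range is limited). The gripper opens to 85 mm and grips with 20 to 120 N. Pads are 22 mm wide; open, the fingers measure 114 mm over their backs; the gripper's body (76 mm by 85 mm) begins 54 mm behind the grasp point. The pads swing forward as they close: fully open they stand 13 mm farther back than shut.
Start: joints at [59.971, 21.807, 74.336, -0, 83.858, -12.336], TCP at [0.167, 0.524, 0.201] pointing down, gripper open.
Joint ranges: [-178.18, 178.18], [-50.72, 133.34], [12.68, 142.11], [-81.47, 261.47], [9.98, 163.14], [-165.26, 165.26]. Speed limits (degrees/s): [136.94, 136.94, 180, 180, 180, 180].

### API

Orientations are given as a 3x3 rotation matrix whose columns are the frame's x, y, z axes.
In Python, from rig import env gives the robot as it stands. The module is installed in compiled form; this text tells all that it offers.
- The arm moves only by the tool jog_arm, never from a script. Its argument "targets" is a list of rows, each a list of 6 numbers: the shift along the tool's x, y, z in cm, then the turn, a rotation vector about the tool's x, y, z in degrees. A call has 1 to 8 rows; each row is the pose to reach, as a shift and turn from the pose commanded when the call began, along the tool's axes at that moment; what a row does not reach only later rows make up. A row lasts 1/12 s, in which the tool goes at most 41.7 mm and 7.16 degrees, less where a joint would pass 70% of its speed; a pose out of reach is approached as far as the arm can. A call with a gripper value outside its range is refused whole. "hand" is the opening, from 0 (shut) to 1 (fully open), set as the call begins (left out, the last holds). The fingers move at their own pace and stop on an object; "newtons" is the grip in N (left out, the last holds). Time passes only in rows, so rows that repeat a pose let the fingers close. It gives the time, the measured TCP pose, the force, the opening and the grip force at its end, in the units of the state.
- env.observe(): the state, without advancing time (a new reading comes with each control period).
- env.get_image(name): name is "scene" or "side" or "wrist"; returns a dict with "frame" (384x512x3 uint8, red, green, blue), "depth" (384x512 float32, m along the optical axis (not along the pixel's ray), 0 where there is no reading), "fovy" (degrees; the focal length in pixels is half the picture's height over the tangent of half this angle, whatever the lens; pixels are square), "cx", "cy" (the principal point, pixels), "k1" (the pictures are not rectified: a ray, as slopes to the right and down, at radius r is drawn at 1 + k1 r^2 times it, then the intrinsics apply), "cam_to_world" (4x4, takes a point from camera to world coordinates). Camera axes: x right, y down, z forward; pixel columns grow to the right and rows downward; lengths in m; the calibration is good to about 2 mm. A picture is of the moment at which its call begins.
- env.close_job(): hands the job in; it is judged then, once.
Trained networks look in the newest picture that a camera, given by its name, has taken for a name from the list of things; names that differ only in an ending like _2 or _b are one class to them, and where a whole thing is asked for, a point or a joint stands for the part that bears it (a point fixed in the world has none). Each returns a list of dicts, best first, with "score" (0 to 1); they miss things now and then, are a little off and sometimes report something else, mostly with a low value. They report only what shows in the picture. A call takes as long as a camera call. They do not tell look-alikes from the thing itself.
- env.regions_of(camera, target): "pixels" (384x512 bool, what is visible of it) and "point" ([row, column] in pixels, amid what is visible of it).
The state is a dict: "time_s": time; "q": joint angles; "qvel": joint speeds; "joint_efforts": joint torques, N m; "position": TCP position; "tool_rot": TCP orientation; "ft_force": force on the tool from outside, world axes, zero at the start; "wrist_torque": the same for the moment, N m; "grip_width": finger opening in m; "gripper_force": force on a finger pad.
Only numpy, scipy, OpenCV 4.12 (cv2) and the standard library are available. Lean on these libraries where they do the work, as an engineer would, in place of code of your own. Each camera call takes 0.05 s, during which the arm holds its last target. There are 200 camera calls.

## Working session

There is one attempt and no reset: what is moved stays moved. The work goes in short steps, Python scripts to look and compute and a tool call to move; the robot and the scene stay as the last step left them, time stands still between calls to the robot, and variables do not carry over. Pictures are saved under pics/ and viewed, at most 10 in all, crops included, and the job is handed in when it is done.

Besides the shell and the picture viewer there is one more tool, called after "Emit:" as name([rows], argument=value, ...), one row to a line, values as JSON. jog_arm: Moves the arm, as the interface text tells. Its arguments: {"type":"object","properties":{"targets":{"type":"array","items":{"type":"array","items":{"type":"number"}}},"hand":{"type":"number"},"newtons":{"type":"number"}},"required":["targets"]}

```bash
mkdir -p pics
cat > h.py <<'E'
import numpy as np, cv2
from rig import env
def save(im,n): cv2.imwrite('pics/'+n,cv2.cvtColor(im['frame'],cv2.COLOR_RGB2BGR))
def K(im):
    f=192/np.tan(np.radians(im['fovy'])/2); return np.array([[f,0,im['cx']],[0,f,im['cy']],[0,0,1.]])
def pts(im,rc):
    rc=np.atleast_2d(rc).astype(float)
    s=cv2.undistortPoints(rc[:,None,::-1].copy(),K(im),np.array([im['k1'],0,0,0,0.]))[:,0]
    r=np.c_[s,np.ones(len(s))]; return r
def world(im,rc,z=None):
    "depth-based, or on plane z"
    r=pts(im,rc);T=np.array(im['cam_to_world'])
    if z is None:
        i=np.round(np.atleast_2d(rc)).astype(int); d=im['depth'][i[:,0],i[:,1]][:,None]
        return r*d@T[:3,:3].T+T[:3,3]
    w=r@T[:3,:3].T; return T[:3,3]+w*((z-T[2,3])/w[:,2:])
E
python3 - <<'E'
from h import *
ims={}
for c in('scene','side'):
    im=env.get_image(c); ims[c]=im; save(im,c+'0.png')
    print(c,np.array(im['cam_to_world'])[:3,3].round(3),im['fovy'])
    for t in('rig','carrier_tab','button_top','stylus','knockout_block','paperweight','nib_tray','ink_jar'):
        for r in env.regions_of(c,t)[:4]:
            w=world(im,np.argwhere(r['pixels'])); w=w[w[:,2]>-.05]
            print(t,round(r['score'],2),np.round(r['point']),r['pixels'].sum(),np.median(w,0).round(3),w.max(0).round(3))
a=[ims[c]['frame'] for c in ims]
cv2.imwrite('pics/both0.png',cv2.resize(np.vstack(a)[:,:,::-1],(400,600)))
E
```

```text
scene [1.136 0.076 0.966] 52.3474388883984
rig 0.83 [213. 274.] 8128 [0.593 0.046 0.014] [1.136 0.203 0.966]
carrier_tab 0.97 [188. 249.] 747 [ 0.533 -0.022  0.036] [1.136 0.076 0.966]
stylus 0.78 [185. 104.] 425 [ 0.611 -0.412  0.103] [1.136 0.076 0.966]
stylus 0.69 [166. 143.] 162 [ 0.528 -0.325  0.091] [ 0.535 -0.316  0.132]
knockout_block 0.96 [172. 151.] 944 [ 0.514 -0.314  0.048] [1.136 0.076 0.966]
knockout_block 0.9 [141. 195.] 897 [ 0.379 -0.225  0.05 ] [1.136 0.076 0.966]
knockout_block 0.69 [154. 114.] 1073 [ 0.466 -0.449  0.049] [1.136 0.076 0.966]
paperweight 0.76 [243. 156.] 528 [ 0.727 -0.255  0.028] [1.136 0.076 0.966]
nib_tray 0.95 [204. 408.] 2197 [0.51  0.437 0.008] [1.136 0.503 0.966]
ink_jar 0.97 [159. 364.] 472 [0.373 0.309 0.049] [1.136 0.357 0.966]
side [0.526 1.002 0.661] 46.806222986459204
rig 0.93 [223. 243.] 6713 [0.568 0.1   0.015] [0.724 1.002 0.661]
stylus 0.58 [124. 238.] 211 [ 0.603 -0.408  0.1  ] [0.621 1.002 0.661]
stylus 0.44 [134. 260.] 135 [ 0.52  -0.324  0.09 ] [ 0.532 -0.315  0.132]
knockout_block 0.93 [168. 312.] 909 [ 0.363 -0.201  0.041] [0.526 1.002 0.661]
knockout_block 0.91 [136. 282.] 469 [ 0.452 -0.438  0.047] [0.526 1.002 0.661]
knockout_block 0.61 [159. 268.] 742 [ 0.495 -0.297  0.042] [0.554 1.002 0.661]
paperweight 0.75 [163. 204.] 317 [ 0.711 -0.245  0.023] [ 0.749 -0.227  0.048]
nib_tray 0.71 [340. 267.] 4772 [0.507 0.44  0.008] [0.592 1.002 0.661]
ink_jar 0.66 [285. 337.] 953 [0.362 0.33  0.044] [0.526 1.002 0.661]
```

View pics/scene0.png

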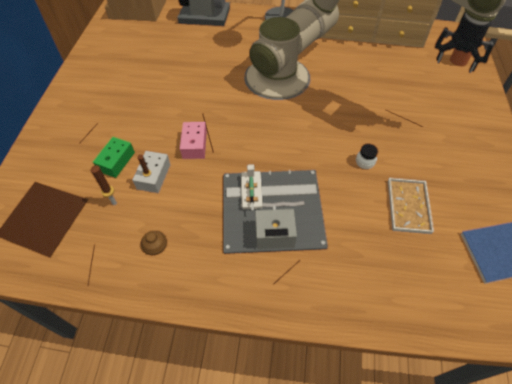

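View pics/side0.png

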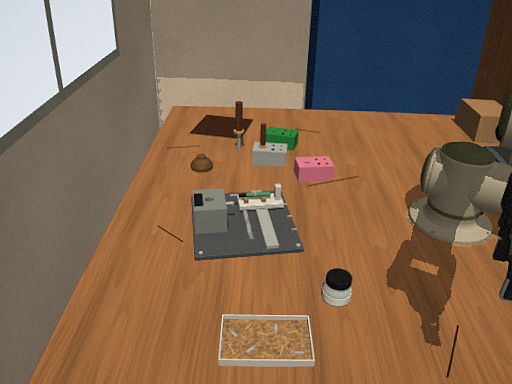

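Three block shapes in scene: grey (172,151), pink (141,195), green (154,114). The grey one is steel-coloured and holds the smaller stylus at (166,143). The larger stylus look-alike stands at (185,104). I'll confirm this in an enlarged crop and fit the poses.

Run:
```python
from h import *
crops=[]
for c,(r0,c0) in(('scene',(125,80)),('side',(90,200))):
    im=env.get_image(c); crops.append(cv2.resize(im['frame'][r0:r0+90,c0:c0+130],None,fx=3,fy=3,interpolation=cv2.INTER_CUBIC))
    g=np.argwhere(im['depth']>0); w=world(im,g)
    def rect(m,n):
        p=w[m]; 
        if len(p)<8: print(n,'few');return
        R=cv2.minAreaRect((p[:,:2]*1000).astype(np.float32)); print(c,n,len(p),'centre',np.round(R[0],1),'size',np.round(R[1],1),'ang',round(R[2],1),'mean',(p.mean(0)*1000).round(1))
    x,y,z=w.T
    near=lambda a,b,r:np.hypot(x-a,y-b)<r
    rect(near(.6,.05,.2)&(abs(z-.012)<.003),'plate')
    rect(near(.65,.05,.1)&(abs(z-.080)<.003),'boxtop')
    rect(near(.5,-.02,.07)&(z>.068)&(z<.078),'tab')
    rect(near(.515,-.315,.08)&(abs(z-.05)<.003),'block')
    rect(near(.528,-.325,.03)&(z>.126)&(z<.134),'handletop')
    rect(near(.528,-.325,.03)&(z>.08)&(z<.125),'handle')
    rect(near(.6,.0,.15)&(abs(z-.062)<.004),'button?')
cv2.imwrite('pics/crop.png',np.vstack(crops)[:,:,::-1])
print(env.observe()['tool_rot'],env.observe()['time_s'])
```

```text
scene plate 4362 centre [569.5  44.5] size [263.8 281.2] ang 10.3 mean [582.6  50.2  12.1]
scene boxtop 977 centre [653.1  59.4] size [ 83.9 100.3] ang 9.5 mean [655.1  59.4  80.2]
scene tab 39 centre [480.6 -30.8] size [18.5 17.1] ang 7.8 mean [481.3 -30.4  74.2]
scene block 536 centre [ 497.3 -326.5] size [ 70.1 113.5] ang 84.7 mean [ 499.6 -324.    50. ]
scene handletop 33 centre [ 522.2 -328.8] size [16.2 17.1] ang 68.6 mean [ 523.  -328.2  129.4]
scene handle 68 centre [ 526.  -326.5] size [12.  18.3] ang 27.1 mean [ 526.8 -325.5  102.5]
scene button? 105 centre [605.6   8.7] size [246.5  88.7] ang 33.2 mean [639.6  46.7  61.9]
side plate 3077 centre [568.4  42.9] size [260.1 287.1] ang 9.9 mean [556.8 101.5  13.3]
side boxtop 576 centre [651.8  58.7] size [ 80.  105.5] ang 9.5 mean [650.8  62.7  81.4]
side tab 34 centre [477.7 -29.4] size [14.9 25.2] ang 16.4 mean [477.4 -28.1  74.1]
side block 218 centre [ 495.1 -330.3] size [ 81.6 109.3] ang 85.4 mean [ 493.9 -319.    51.4]
side handletop 14 centre [ 519.  -324.7] size [15.7  9. ] ang 11.5 mean [ 520.4 -324.6  129. ]
side handle 68 centre [ 520.1 -324.7] size [19.  15.2] ang 77.9 mean [ 520.  -322.8  103.2]
side button? 147 centre [581.3  38.5] size [251.6  58.4] ang 42.1 mean [601.3  65.3  61.6]
[[-9.52692180e-01  3.03936851e-01  2.16126349e-06]
 [ 3.03936851e-01  9.52692180e-01  1.26397096e-05]
 [ 1.78265471e-06  1.26986401e-05 -1.00000000e+00]] 1.0
```

View pics/crop.png

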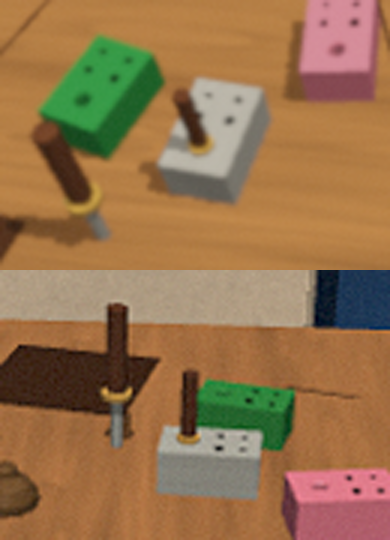

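Crop: the grey steel block holds the small stylus (upper panel about (195,140), lower about (190,435)). The green and pink blocks and the free-standing bigger stylus are look-alikes. The fits agree with the model: rig origin ≈ (530,37) mm, yaw 10°; tab ≈ (480,-31); button ≈ (652.7,58.7); hole ≈ (522,-329). Moving over the tab now.

Emit:
jog_arm([
  [-46.7, -43.4, 0, 0, 0, -27.7],
  [-46.7, -43.4, 0, 0, 0, -27.7],
  [-46.7, -43.4, 0, 0, 0, -27.7],
  [-46.7, -43.4, 0, 0, 0, -27.7],
  [-46.7, -43.4, 0, 0, 0, -27.7],
  [-46.7, -43.4, 0, 0, 0, -27.7],
  [-46.7, -43.4, 0, 0, 0, -27.7],
  [-46.7, -43.4, 0, 0, 0, -27.7],
], hand=0.7)

```text
time_s: 1.67
position: [0.3235, 0.2465, 0.2013]
tool_rot: [[-0.985, -0.174, 0.001], [-0.174, 0.985, 0.0], [-0.001, 0.0, -1.0]]
ft_force: [1.0, 0.7, -0.6]
grip_width: 0.0596
gripper_force: 0.0
```

```bash
cat > go.py <<'E'
import sys
from h import *
from scipy.spatial.transform import Rotation as Ro
def go(x,y,z,yaw,s=None):
    "tool y axis at yaw deg from world y; tool x = toward -x"
    s=s or env.observe(); R=np.array(s['tool_rot']); a=np.radians(yaw)
    T=np.array([[-np.cos(a),-np.sin(a),0],[-np.sin(a),np.cos(a),0],[0,0,-1]])
    d=R.T@(np.array([x,y,z])-s['position'])*100
    print('t',round(s['time_s'],2),'pos',np.round(s['position'],4),'shift cm',d.round(2),'rot',Ro.from_matrix(R.T@T).as_rotvec(degrees=True).round(2),'F',np.round(s['ft_force'],1),'w',round(s['grip_width'],4),s['gripper_force'])
if __name__=='__main__': go(*map(float,sys.argv[1:]))
E
python3 go.py .480 -.0315 .20 10
```

```text
t 1.67 pos [0.3235 0.2465 0.2013] shift cm [-10.56 -30.1    0.13] rot [0.01 0.04 0.03] F [ 1.   0.7 -0.6] w 0.0596 0.0
```

Emit:
jog_arm([
  [-10.5, -30, 0.1, 0, 0, 0],
  [-10.5, -30, 0.1, 0, 0, 0],
  [-10.5, -30, 0.1, 0, 0, 0],
  [-10.5, -30, 0.1, 0, 0, 0],
  [-10.5, -30, 0.1, 0, 0, 0],
  [-10.5, -30, 0.1, 0, 0, 0],
  [-10.5, -30, 0.1, 0, 0, 0],
  [-10.5, -30, 0.1, 0, 0, 0],
])

```text
time_s: 2.33
position: [0.4801, -0.0324, 0.2]
tool_rot: [[-0.985, -0.172, 0.001], [-0.172, 0.985, -0.001], [-0.001, -0.001, -1.0]]
ft_force: [0.1, 0.8, 0.4]
grip_width: 0.0598
gripper_force: 0.0
```

```bash
cat > wl.py <<'E'
from h import *
def look(n,specs):
    im=env.get_image('wrist'); save(im,n)
    g=np.argwhere(im['depth']>0); w=world(im,g)
    for name,a,b,r,z0,z1 in specs:
        m=(np.hypot(w[:,0]-a,w[:,1]-b)<r)&(w[:,2]>z0)&(w[:,2]<z1); p=w[m]
        if len(p)<8: print(name,'few'); continue
        R=cv2.minAreaRect((p[:,:2]*1000).astype(np.float32)); print(name,len(p),'centre',np.round(R[0],1),'size',np.round(R[1],1),'ang',round(R[2],1),'mean',(p.mean(0)*1000).round(1))
    return im
E
python3 go.py .480 -.0315 .048 10; python3 -c "
from wl import *
look('w1.png',[('tab',.48,-.03,.04,.07,.08),('boxtop',.65,.06,.09,.076,.084),('button',.65,.06,.012,.055,.068)])"
```

```text
t 2.33 pos [ 0.4801 -0.0324  0.2   ] shift cm [-0.    0.11 15.2 ] rot [-0.05  0.03 -0.12] F [0.1 0.8 0.4] w 0.0598 0.0
tab 352 centre [478.5 -31.9] size [16.  19.3] ang 9.8 mean [478.2 -31.8  75.8]
boxtop 1387 centre [631.   39.8] size [33.3 72.4] ang 9.2 mean [625.5  38.4  80.9]
button few
```

View pics/w1.png

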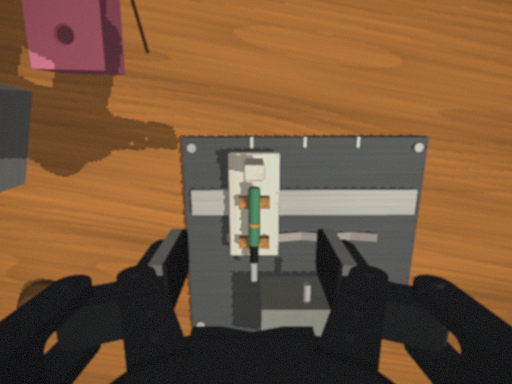

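The wrist picture shows the tab at (255,170) with the pen below it. The tab fits at (478.5,-31.9), z 76, so I'm descending to pinch it.

Emit:
jog_arm([
  [0.15, 0.05, 4, 0, 0, 0],
  [0.15, 0.05, 8, 0, 0, 0],
  [0.15, 0.05, 11, 0, 0, 0],
  [0.15, 0.05, 13, 0, 0, 0],
  [0.15, 0.05, 14.5, 0, 0, 0],
  [0.15, 0.05, 15.2, 0, 0, 0],
  [0.15, 0.05, 15.2, 0, 0, 0],
])

```text
time_s: 2.97
position: [0.4765, -0.0285, 0.047]
tool_rot: [[-0.985, -0.174, -0.002], [-0.174, 0.985, 0.001], [0.002, 0.001, -1.0]]
ft_force: [-0.1, -0.1, -0.5]
grip_width: 0.06
gripper_force: 0.0
```

Emit:
jog_arm([
  [0, 0, 0, 0, 0, 0],
  [0, 0, 0, 0, 0, 0],
  [0, 0, 0, 0, 0, 0],
  [0, 0, 0, 0, 0, 0],
  [0, 0, 0, 0, 0, 0],
  [0, 0, 0, 0, 0, 0],
  [0, 0, 0, 0, 0, 0],
  [0, 0, 0, 0, 0, 0],
], hand=0, newtons=30)

```text
time_s: 3.63
position: [0.4771, -0.0287, 0.0481]
tool_rot: [[-0.985, -0.174, 0.0], [-0.174, 0.985, -0.0], [-0.0, -0.0, -1.0]]
ft_force: [0.2, -0.1, 0.2]
grip_width: -0.0
gripper_force: 0.0
```

Run:
```python
from h import *
a=env.get_image('scene');b=env.get_image('wrist');print(env.observe()['grip_width'],env.observe()['position'])
c=cv2.resize(a['frame'][130:260,210:340],(400,400),interpolation=cv2.INTER_CUBIC);d=cv2.resize(b['frame'],(400,300))
d=np.vstack([d,np.zeros((100,400,3),np.uint8)]);cv2.imwrite('pics/x2.png',np.hstack([c,d])[:,:,::-1])
```

```text
0.00010519749299166525 [ 0.4770596  -0.0287375   0.04801665]
```

View pics/x2.png

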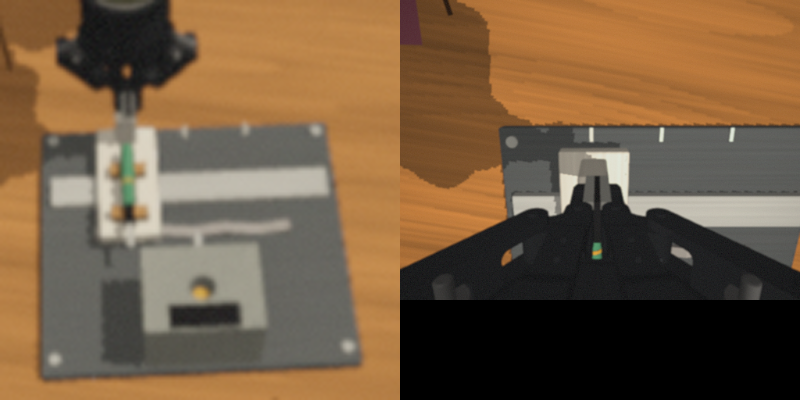

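Run:
```python
from h import *
for c in('scene','side','wrist'):
    im=env.get_image(c)
    g=np.argwhere(im['depth']>0); w=world(im,g)*1000
    # rig-frame coords rel. to nominal tab centre
    a=np.radians(10); d=w[:,:2]-[478.5,-31.9]
    u=d@[np.cos(a),np.sin(a)]; v=d@[-np.sin(a),np.cos(a)]
    m=(abs(u)<35)&(abs(v)<35)&(w[:,2]>40)&(w[:,2]<140)
    print(c,m.sum()); H={}
    for uu,vv,z in zip(u[m],v[m],w[m,2]): H.setdefault((int(uu//7),int(vv//7)),[]).append(z)
    for i in range(-5,5): print(i*7,[ (int(np.median(H[i,j])) if (i,j) in H else 0) for j in range(-5,5)])
s=env.observe();print(s['ft_force'],s['gripper_force'],s['grip_width'])
```

```text
scene 298
-35 [0, 0, 0, 0, 0, 0, 0, 0, 0, 0]
-28 [0, 0, 0, 0, 0, 0, 0, 0, 0, 0]
-21 [0, 0, 0, 0, 0, 0, 0, 0, 0, 0]
-14 [128, 136, 133, 0, 0, 123, 128, 0, 134, 135]
-7 [0, 135, 134, 71, 0, 125, 125, 0, 134, 134]
0 [0, 137, 132, 97, 85, 117, 89, 100, 131, 136]
7 [136, 131, 130, 122, 86, 90, 96, 122, 133, 133]
14 [0, 130, 133, 0, 128, 0, 128, 0, 0, 132]
21 [0, 0, 0, 0, 54, 56, 50, 0, 0, 0]
28 [0, 0, 0, 40, 54, 56, 50, 0, 0, 0]
side 263
-35 [0, 0, 0, 0, 0, 0, 0, 0, 0, 0]
-28 [0, 0, 0, 0, 0, 0, 0, 0, 0, 0]
-21 [0, 0, 0, 0, 0, 0, 0, 0, 0, 0]
-14 [0, 0, 0, 0, 0, 75, 86, 104, 0, 128]
-7 [0, 0, 0, 0, 0, 91, 64, 101, 0, 131]
0 [0, 0, 0, 50, 61, 64, 71, 102, 102, 130]
7 [0, 131, 0, 128, 83, 104, 106, 134, 0, 133]
14 [0, 0, 0, 0, 0, 55, 0, 0, 0, 0]
21 [0, 0, 0, 0, 58, 54, 51, 0, 0, 0]
28 [0, 0, 0, 0, 57, 56, 51, 44, 0, 0]
wrist 11098
-35 [0, 0, 0, 0, 0, 0, 0, 0, 0, 0]
-28 [0, 0, 0, 0, 0, 0, 0, 0, 0, 0]
-21 [0, 130, 131, 123, 124, 136, 124, 0, 131, 131]
-14 [136, 135, 132, 123, 109, 109, 116, 125, 133, 135]
-7 [0, 136, 135, 74, 76, 121, 59, 99, 135, 136]
0 [136, 136, 136, 0, 128, 126, 129, 0, 136, 136]
7 [136, 136, 0, 0, 128, 117, 128, 0, 0, 136]
14 [0, 0, 0, 0, 0, 0, 0, 0, 0, 0]
21 [0, 0, 0, 0, 0, 0, 0, 0, 0, 0]
28 [0, 0, 0, 0, 0, 0, 0, 0, 0, 0]
[ 0.24707612  0.34279267 -0.96643933] 0.0 7.260246562428934e-05
```

Emit:
jog_arm([
  [0, 0.2, 0, 0, 0, 0],
  [0, 0.4, 0, 0, 0, 0],
  [0, 0.6, 0, 0, 0, 0],
  [0, 0.8, 0, 0, 0, 0],
])

```text
time_s: 4.22
position: [0.4756, -0.0206, 0.048]
tool_rot: [[-0.985, -0.174, -0.0], [-0.174, 0.985, 0.0], [0.0, 0.0, -1.0]]
ft_force: [-0.4, -0.3, 0.1]
grip_width: -0.0001
gripper_force: 0.0
```

Run:
```python
from h import *
im=env.get_image('wrist'); cv2.imwrite('pics/w3.png',cv2.resize(im['frame'][150:330,170:340],None,fx=3,fy=3,interpolation=cv2.INTER_CUBIC)[:,:,::-1]); s=env.observe();print(s['ft_force'],s['grip_width'],s['position'])
```

```text
[-0.57381303 -0.13732525  0.77599477] -8.944430277044148e-05 [ 0.47548438 -0.02030561  0.04799869]
```

View pics/w3.png

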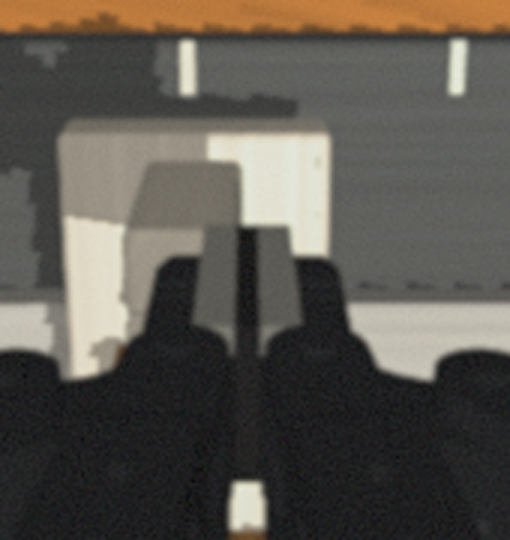

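Run:
```python
from h import *
im=env.get_image('wrist')
for n,r,c in[('tabtop',195,190),('tabtop far',218,190),('tabtop near',168,190),('tabside',270,155),('shadow R',195,225),('padR tip',235,272),('padL tip',235,220),('padR low',300,280),('padR end',345,285),('padL low',300,215),('blk',275,180),('plate',160,290),('baseplate',100,400),('low white',500,245)]:
    print(n,(world(im,[150+r/3,170+c/3])[0]*1000).round(1))
print(np.array(im['cam_to_world']).round(3), env.observe()['position'])
im=env.get_image('scene')
w=world(im,np.argwhere(im['depth']>0))*1000
m=(abs(w[:,0]-475)<30)&(abs(w[:,1]+22)<30)&(w[:,2]<100)&(w[:,2]>38)
print(w[m][::5].round(0).astype(int).tolist())
```

```text
tabtop [470.8 -31.4  58.7]
tabtop far [470.3 -30.8  71.1]
tabtop near [470.8 -32.3  43.5]
tabside [471.  -34.7  92.2]
shadow R [469.5 -25.2  59.4]
padR tip [464.2 -18.3  88.3]
padL tip [465.9 -26.   87.3]
padR low [463.4 -18.1 111.7]
padR end [462.8 -18.  124.4]
padL low [465.2 -26.1 110.8]
blk [470.5 -30.9  93.7]
plate [467.8 -12.6  36.9]
baseplate [456.5  11.3  14.8]
low white [549.1  -7.6  35.9]
[[-0.173  0.951  0.255  0.411]
 [ 0.985  0.167  0.044 -0.032]
 [-0.     0.259 -0.966  0.222]
 [ 0.     0.     0.     1.   ]] [ 0.47556973 -0.02050433  0.04801964]
[[483, -27, 98], [487, -24, 99], [474, -38, 75], [488, -21, 97], [479, -8, 87], [484, -30, 86], [485, -16, 89], [481, -36, 76], [487, -21, 86], [484, -36, 74], [488, -21, 82], [485, -27, 73], [489, -32, 73], [488, -36, 65], [484, -22, 63], [484, -28, 57], [487, -33, 55], [482, -19, 51], [486, -25, 50], [487, -30, 46], [490, -36, 44], [486, -22, 41], [486, -7, 39], [493, -12, 38]]
```

Run:
```python
from h import *
im=env.get_image('wrist')
for c in(263,245):
    rc=np.array([[r,c] for r in range(214,240)]); w=world(im,rc)*1000
    print(c,[(int(a),*b) for (a,_),b in zip(rc,w.round(0).astype(int).tolist())])
for cam in('scene','side'):
    im=env.get_image(cam); w=world(im,np.argwhere(im['depth']>0))*1000
    m=(np.hypot(w[:,0]-475,w[:,1]+20.5)<22)&(w[:,2]>38)&(w[:,2]<130)
    p=w[m]; p=p[np.argsort(p[:,2])]; print(cam,p[::max(1,len(p)//50)].round(0).astype(int).tolist())
```

```text
263 [(214, 475, -14, 36), (215, 476, -14, 36), (216, 477, -13, 34), (217, 477, -13, 36), (218, 478, -13, 36), (219, 479, -13, 36), (220, 480, -13, 35), (221, 479, -13, 38), (222, 480, -13, 36), (223, 481, -13, 37), (224, 482, -12, 35), (225, 464, -17, 84), (226, 464, -18, 86), (227, 464, -18, 88), (228, 464, -18, 88), (229, 464, -18, 89), (230, 464, -18, 90), (231, 464, -18, 93), (232, 464, -18, 93), (233, 464, -18, 94), (234, 464, -18, 95), (235, 464, -18, 96), (236, 464, -18, 97), (237, 464, -18, 98), (238, 464, -18, 99), (239, 464, -18, 100)]
245 [(214, 469, -26, 58), (215, 469, -26, 61), (216, 469, -26, 61), (217, 469, -26, 63), (218, 470, -25, 64), (219, 469, -25, 67), (220, 469, -25, 67), (221, 469, -25, 70), (222, 469, -25, 70), (223, 470, -25, 71), (224, 470, -25, 72), (225, 465, -26, 86), (226, 465, -26, 86), (227, 465, -26, 87), (228, 466, -26, 88), (229, 466, -26, 89), (230, 466, -26, 90), (231, 465, -26, 92), (232, 465, -26, 93), (233, 465, -26, 94), (234, 465, -26, 95), (235, 465, -25, 96), (236, 465, -25, 98), (237, 465, -25, 98), (238, 466, -25, 99), (239, 465, -25, 10
[... 1184 characters left out ...]
49], [476, -22, 51], [487, -38, 53], [482, -20, 54], [476, -21, 57], [484, -29, 58], [471, -18, 59], [474, -24, 62], [479, -21, 63], [477, -19, 64], [474, -21, 66], [469, -25, 68], [485, -25, 70], [472, -21, 73], [469, -26, 73], [475, -21, 76], [472, -18, 81], [478, -15, 82], [480, -16, 84], [470, -12, 87], [478, -9, 88], [483, -17, 90], [486, -20, 91], [478, -6, 93], [471, -9, 95], [476, -8, 95], [471, -10, 97], [484, -13, 98], [466, -12, 99], [481, -12, 101], [463, -18, 102], [481, -15, 103], [476, -7, 104], [468, -11, 106], [474, -10, 106], [479, -7, 108], [471, -10, 109], [471, -13, 110], [469, -6, 111], [484, -13, 113], [466, -11, 115], [485, -13, 116], [487, -28, 120], [485, -12, 125]]
```

All three cameras agree that the fingertips are at z ≈ 83 mm while the state reports 48, so the fingertips really sit about 35 mm higher than reported. Lateral position agrees. The fingers closed in the air above the tab, so nothing was disturbed. I'll allow for the 35 mm and go again.

Emit:
jog_arm([
  [-0.15, -1.2, 0, 0, 0, 0],
  [-0.15, -1.2, 0, 0, 0, 0],
  [-0.15, -1.2, 0, 0, 0, 0],
  [-0.15, -1.2, 0, 0, 0, 0],
  [-0.15, -1.2, 0, 0, 0, 0],
  [-0.15, -1.2, 0, 0, 0, 0],
  [-0.15, -1.2, 0, 0, 0, 0],
], hand=0.7)

```text
time_s: 5.1
position: [0.4792, -0.0323, 0.048]
tool_rot: [[-0.985, -0.174, -0.0], [-0.174, 0.985, 0.0], [0.0, 0.0, -1.0]]
ft_force: [-0.2, -0.0, 0.6]
grip_width: 0.06
gripper_force: 0.0
```

Emit:
jog_arm([
  [0, 0, 1, 0, 0, 0],
  [0, 0, 2, 0, 0, 0],
  [0, 0, 2.8, 0, 0, 0],
  [0, 0, 3.4, 0, 0, 0],
  [0, 0, 3.6, 0, 0, 0],
  [0, 0, 3.6, 0, 0, 0],
  [0, 0, 3.6, 0, 0, 0],
])

```text
time_s: 5.68
position: [0.4794, -0.0324, 0.0122]
tool_rot: [[-0.985, -0.174, 0.0], [-0.174, 0.985, -0.0], [-0.0, -0.0, -1.0]]
ft_force: [-0.4, 0.8, 0.5]
grip_width: 0.06
gripper_force: 0.0
```

Emit:
jog_arm([
  [0, 0, 0, 0, 0, 0],
  [0, 0, 0, 0, 0, 0],
  [0, 0, 0, 0, 0, 0],
  [0, 0, 0, 0, 0, 0],
  [0, 0, 0, 0, 0, 0],
  [0, 0, 0, 0, 0, 0],
  [0, 0, 0, 0, 0, 0],
  [0, 0, 0, 0, 0, 0],
], hand=0, newtons=30)

```text
time_s: 6.35
position: [0.4795, -0.0329, 0.0124]
tool_rot: [[-0.985, -0.174, 0.001], [-0.174, 0.985, -0.001], [-0.0, -0.001, -1.0]]
ft_force: [-2.1, -4.4, 5.3]
grip_width: 0.0193
gripper_force: 31.9
```

Tab gripped (19.3 mm). Sliding +60 mm.

Emit:
jog_arm([
  [0, 1, 0, 0, 0, 0],
  [0, 2, 0, 0, 0, 0],
  [0, 3, 0, 0, 0, 0],
  [0, 4, 0, 0, 0, 0],
  [0, 5, 0, 0, 0, 0],
  [0, 5.7, 0, 0, 0, 0],
  [0, 6, 0, 0, 0, 0],
  [0, 6, 0, 0, 0, 0],
])

```text
time_s: 7.02
position: [0.4688, 0.0271, 0.0124]
tool_rot: [[-0.985, -0.174, 0.0], [-0.174, 0.985, -0.0], [-0.0, -0.0, -1.0]]
ft_force: [-1.2, 0.9, 6.8]
grip_width: 0.0197
gripper_force: 32.3
```

Emit:
jog_arm([
  [0, 0, 0, 0, 0, 0],
  [0, 0, 0, 0, 0, 0],
  [0, 0, 0, 0, 0, 0],
  [0, 0, 0, 0, 0, 0],
  [0, 0, 0, 0, 0, 0],
  [0, 0, 0, 0, 0, 0],
  [0, 0, 0, 0, 0, 0],
], hand=0.7)

```text
time_s: 7.6
position: [0.4688, 0.0266, 0.012]
tool_rot: [[-0.985, -0.174, -0.0], [-0.174, 0.985, 0.0], [0.0, 0.0, -1.0]]
ft_force: [-0.6, 0.1, 1.2]
grip_width: 0.0596
gripper_force: 0.0
```

Emit:
jog_arm([
  [0, 0, -3, 0, 0, 0],
  [0, 0, -6, 0, 0, 0],
  [0, 0, -10, 0, 0, 0],
  [0, 0, -14, 0, 0, 0],
  [0, 0, -18, 0, 0, 0],
  [0, 0, -18, 0, 0, 0],
  [0, 0, -18, 0, 0, 0],
])

```text
time_s: 8.18
position: [0.4695, 0.0266, 0.1936]
tool_rot: [[-0.985, -0.174, 0.004], [-0.174, 0.985, -0.001], [-0.004, -0.002, -1.0]]
ft_force: [-0.1, 0.2, -0.7]
grip_width: 0.0597
gripper_force: 0.0
```

```bash
python3 -c "
from wl import *
look('w4.png',[('tab',.469,.028,.05,.068,.08),('boxtop',.65,.06,.09,.076,.084),('button',.65,.06,.012,.055,.068)])"; python3 go.py .522 -.329 .19 -5
python3 - <<'E'
from h import *
for c in('scene','side'):
    im=env.get_image(c); w=world(im,np.argwhere(im['depth']>0))*1000
    m=(np.hypot(w[:,0]-469,w[:,1]-28)<40)&(w[:,2]>70)&(w[:,2]<79); print(c,m.sum(),w[m].mean(0).round(1))
    m=(np.hypot(w[:,0]-652.7,w[:,1]-58.7)<14)&(w[:,2]>45)&(w[:,2]<72); print('btn',m.sum(),w[m].mean(0).round(1) if m.any() else 0)
    im2=im
    if c=='scene':
        hsv=cv2.cvtColor(im['frame'],cv2.COLOR_RGB2HSV)
        mm=np.zeros(hsv.shape[:2],bool); mm[205:240,255:300]=1
        mm&=(hsv[...,1]>110)&(hsv[...,0]>12)&(hsv[...,0]<32)&(hsv[...,2]>90)
        q=np.argwhere(mm); print('brass px',len(q),q.mean(0),world(im,q.mean(0),.062)*1000)
E
```

```text
tab 370 centre [468.   27.1] size [15.8 19. ] ang 9.9 mean [467.5  26.9  75.5]
boxtop 1700 centre [624.1  52.4] size [24.4 99.4] ang 9.6 mean [620.9  51.8  80.9]
button few
t 8.23 pos [0.4686 0.0267 0.1919] shift cm [  0.92 -35.96   0.2 ] rot [-1.000e-02  3.000e-02  1.501e+01] F [ 0.2  0.  -0.8] w 0.06 0.0
scene 38 [469.8  28.4  74. ]
btn 38 [646.1  59.   63.2]
brass px 16 [224.5 275. ] [[647.75778712  58.31798872  62.        ]]
side 37 [467.6  30.6  75.2]
btn 6 [652.6  46.5  69.9]
```

The carrier moved 60 mm (tab now at (468,27)), so it is at the middle station. Next, the stylus.

Emit:
jog_arm([
  [0.93, -36, 0, 0, 0, 0],
  [0.93, -36, 0, 0, 0, 0],
  [0.93, -36, 0, 0, 0, 0],
  [0.93, -36, 0, 0, 0, 0],
  [0.93, -36, 0, 0, 0, 0],
  [0.93, -36, 0, 0, 0, 0],
  [0.93, -36, 0, 0, 0, 0],
  [0.93, -36, 0, 0, 0, 0],
])

```text
time_s: 9.0
position: [0.5177, -0.3048, 0.19]
tool_rot: [[-0.985, -0.173, -0.003], [-0.173, 0.985, 0.002], [0.002, 0.003, -1.0]]
ft_force: [1.0, -0.7, 0.8]
grip_width: 0.0602
gripper_force: 0.0
```

Emit:
jog_arm([
  [0, -2.6, 0, 0, 0, 0],
  [0, -2.6, 0, 0, 0, 0],
  [0, -2.6, 0, 0, 0, 0],
  [0, -2.6, 0, 0, 0, 0],
])

```text
time_s: 9.33
position: [0.5224, -0.3278, 0.1906]
tool_rot: [[-0.985, -0.174, -0.002], [-0.174, 0.985, 0.002], [0.002, 0.002, -1.0]]
ft_force: [0.3, -0.4, -0.2]
grip_width: 0.0598
gripper_force: 0.0
```

```bash
python3 -c "
from wl import *
look('w5.png',[('handletop',.522,-.329,.03,.12,.136),('block',.5,-.327,.08,.046,.053),('collar',.522,-.329,.02,.053,.059)])"; python3 go.py .522 -.329 .05 10
```

```text
handletop 453 centre [ 521.2 -331.1] size [16.8 17.3] ang 8.7 mean [ 520.3 -331.   130.2]
block 7036 centre [ 497.2 -328.7] size [ 70.  110.2] ang 85.4 mean [ 490.2 -328.6   51.1]
collar 196 centre [ 518.6 -332.1] size [19.4 31.9] ang 9.4 mean [ 516.4 -331.8   56.9]
t 9.38 pos [ 0.5226 -0.3274  0.1912] shift cm [ 0.07 -0.17 14.12] rot [ 0.09 -0.06  0.06] F [-0.5  0.2  0.3] w 0.0596 0.0
```

View pics/w5.png

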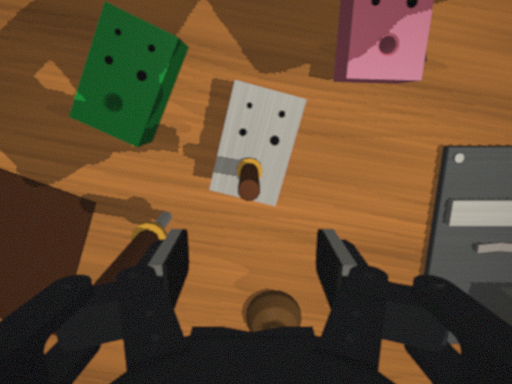

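The wrist picture shows the grey block at (258,145) with our stylus top at (248,188). The bigger stylus at (150,235) is clear of the fingers. Descending.

Emit:
jog_arm([
  [0.15, -0.3, 3, 0, 0, 0],
  [0.15, -0.3, 6, 0, 0, 0],
  [0.15, -0.3, 9, 0, 0, 0],
  [0.15, -0.3, 12, 0, 0, 0],
  [0.15, -0.3, 13.5, 0, 0, 0],
  [0.15, -0.3, 14.5, 0, 0, 0],
  [0.15, -0.3, 14.5, 0, 0, 0],
  [0.15, -0.3, 14.5, 0, 0, 0],
])

```text
time_s: 10.05
position: [0.5222, -0.3314, 0.0477]
tool_rot: [[-0.985, -0.175, 0.0], [-0.175, 0.985, -0.0], [-0.0, -0.0, -1.0]]
ft_force: [0.0, -0.2, -0.2]
grip_width: 0.0598
gripper_force: 0.0
```

Emit:
jog_arm([
  [0, 0, 0, 0, 0, 0],
  [0, 0, 0, 0, 0, 0],
  [0, 0, 0, 0, 0, 0],
  [0, 0, 0, 0, 0, 0],
  [0, 0, 0, 0, 0, 0],
  [0, 0, 0, 0, 0, 0],
  [0, 0, 0, 0, 0, 0],
  [0, 0, 0, 0, 0, 0],
], hand=0, newtons=60)

```text
time_s: 10.72
position: [0.5221, -0.332, 0.0479]
tool_rot: [[-0.985, -0.174, 0.001], [-0.174, 0.985, -0.001], [-0.001, -0.001, -1.0]]
ft_force: [-0.7, 0.7, 4.9]
grip_width: 0.0165
gripper_force: 58.3
```

Emit:
jog_arm([
  [0, 0, -1, 0, 0, 0],
  [0, 0, -2.5, 0, 0, 0],
  [0, 0, -5, 0, 0, 0],
  [0, 0, -8, 0, 0, 0],
  [0, 0, -11, 0, 0, 0],
  [0, 0, -13, 0, 0, 0],
  [0, 0, -13, 0, 0, 0],
  [0, 0, -13, 0, 0, 0],
])

```text
time_s: 11.38
position: [0.5219, -0.3319, 0.1779]
tool_rot: [[-0.985, -0.174, 0.001], [-0.174, 0.985, -0.001], [-0.001, -0.001, -1.0]]
ft_force: [0.3, -0.5, -1.7]
grip_width: 0.0167
gripper_force: 58.5
```

```bash
cat > sty.py <<'E'
from h import *
s=env.observe();P=np.array(s['position'])*1000
print('t',s['time_s'],'P',P.round(1),'F',np.round(s['ft_force'],1),'w',s['grip_width'])
for c in('scene','side'):
    im=env.get_image(c); w=world(im,np.argwhere(im['depth']>0))*1000
    for a,b in((-44,-25),(-25,-2),(0,6),(8,30)):
        m=(np.hypot(w[:,0]-P[0],w[:,1]-P[1])<22)&(w[:,2]>P[2]+a)&(w[:,2]<P[2]+b); print(c,(a,b),m.sum(),(w[m].mean(0)-P).round(1) if m.any() else 0,'min z',(w[m][:,2].min()-P[2]).round(1) if m.any() else 0)
E
python3 sty.py; python3 go.py .6525 .0587 .17 10
```

```text
t 11.3833 P [ 521.9 -331.9  177.9] F [ 0.3 -0.5 -1.7] w 0.016711428801175765
scene (-44, -25) 17 [  2.6   2.9 -32.8] min z -40.9
scene (-25, -2) 18 [  2.1   2.5 -15.6] min z -24.3
scene (0, 6) 8 [6.3 6.5 3.9] min z 1.5
scene (8, 30) 56 [ 4.8  4.  15.5] min z 8.0
side (-44, -25) 18 [ -2.8   3.6 -34.8] min z -42.4
side (-25, -2) 21 [ -2.7   5.3 -13.1] min z -24.3
side (0, 6) 12 [-1.1  8.4  3.5] min z 1.3
side (8, 30) 32 [-1.9  8.4 16.7] min z 8.6
t 11.48 pos [ 0.5213 -0.3314  0.1758] shift cm [-19.7   36.13   0.62] rot [ 0.11 -0.09  0.  ] F [ 0.4 -1.3 -1.4] w 0.0165 58.52647662162781
```

The stylus is held upright, tip about 43 mm below the reported TCP. Carrying it over the button.

Emit:
jog_arm([
  [-1.5, 2.7, 0, 0, 0, 0],
  [-3.4, 6.3, 0, 0, 0, 0],
  [-5.4, 9.9, 0, 0, 0, 0],
  [-7.3, 13.5, 0, 0, 0, 0],
  [-9.3, 17.1, 0, 0, 0, 0],
  [-11.3, 20.7, 0, 0, 0, 0],
  [-13.2, 24.3, 0, 0, 0, 0],
  [-15.2, 27.9, 0, 0, 0, 0],
])

```text
time_s: 12.15
position: [0.6226, -0.0285, 0.1754]
tool_rot: [[-0.985, -0.174, -0.003], [-0.174, 0.985, 0.001], [0.003, 0.001, -1.0]]
ft_force: [2.5, 0.2, -1.4]
grip_width: 0.0166
gripper_force: 58.7
```

```bash
python3 go.py .6535 .059 .17 10
```

```text
t 12.15 pos [ 0.6226 -0.0285  0.1754] shift cm [-4.56  8.08  0.54] rot [ 0.07 -0.17 -0.  ] F [ 2.5  0.2 -1.4] w 0.0166 58.65306794643402
```

Emit:
jog_arm([
  [-1.8, 3.2, 0.5, 0, 0, 0],
  [-3.4, 6, 1, 0, 0, 0],
  [-4.4, 7.8, 1.5, 0, 0, 0],
  [-4.5, 8.1, 2, 0, 0, 0],
  [-4.5, 8.1, 2.5, 0, 0, 0],
  [-4.5, 8.1, 2.5, 0, 0, 0],
  [-4.5, 8.1, 2.5, 0, 0, 0],
  [-4.5, 8.1, 2.5, 0, 0, 0],
])

```text
time_s: 12.82
position: [0.6532, 0.0556, 0.1522]
tool_rot: [[-0.985, -0.172, -0.0], [-0.172, 0.985, -0.0], [0.0, -0.0, -1.0]]
ft_force: [-0.7, -0.1, -1.5]
grip_width: 0.0166
gripper_force: 58.6
```

```bash
python3 sty.py; python3 go.py .6535 .059 .108 10
python3 - <<'E'
from h import *
o=[]
for c,r0,c0 in(('scene',190,235),('side',150,170),('wrist',150,180)):
    im=env.get_image(c); o.append(cv2.resize(im['frame'][r0:r0+80,c0:c0+80],(260,260),interpolation=cv2.INTER_CUBIC))
    if c!='wrist':
        w=world(im,np.argwhere(im['depth']>0))*1000
        p=w[(np.hypot(w[:,0]-653,w[:,1]-59)<90)&(abs(w[:,2]-80.5)<2.5)]
        R=cv2.minAreaRect(p[:,:2].astype(np.float32));print(c,'box',R)
cv2.imwrite('pics/b6.png',np.hstack(o)[:,:,::-1])
E
```

```text
t 12.8167 P [653.2  55.6 152.2] F [-0.7 -0.1 -1.5] w 0.016571767031301993
scene (-44, -25) 13 [  3.1   0.7 -33.8] min z -41.1
scene (-25, -2) 11 [  4.1   1.9 -18.2] min z -24.1
scene (0, 6) 7 [8.1 2.3 3.4] min z 1.6
scene (8, 30) 46 [ 6.6  2.  16.1] min z 8.2
side (-44, -25) 22 [ -1.5   2.6 -33.4] min z -39.9
side (-25, -2) 34 [ -2.2   3.6 -13.2] min z -24.1
side (0, 6) 5 [5.2 8.3 5.4] min z 4.4
side (8, 30) 69 [-1.9  5.  16.2] min z 8.3
t 12.92 pos [0.6533 0.056  0.1525] shift cm [-0.07  0.3   4.45] rot [-0.01  0.03 -0.07] F [-0.9 -1.  -1. ] w 0.0167 58.63270461559296
scene box ((654.0203857421875, 59.66694641113281), (82.71529388427734, 100.0265121459961), 9.829188346862793)
side box ((651.6871337890625, 58.8603515625), (80.12689208984375, 106.7933349609375), 9.435896873474121)
```

View pics/b6.png

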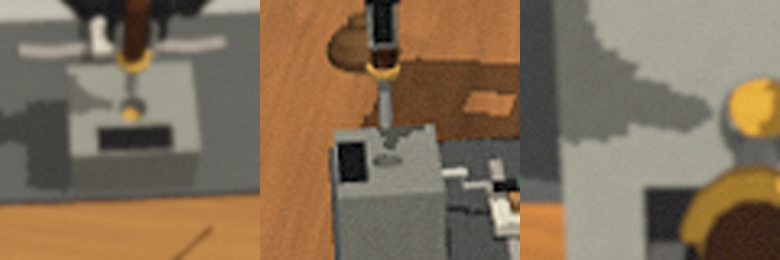

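The tip is right over the hole (scene panel (130,100) above the hole at (130,107)) and needs about +3.5 mm in y. Correcting that and lowering into the hole above the button.

Emit:
jog_arm([
  [-0.1, 0.33, 0.3, 0, 0, 0],
  [-0.1, 0.33, 1, 0, 0, 0],
  [-0.1, 0.33, 1.8, 0, 0, 0],
  [-0.1, 0.33, 2.5, 0, 0, 0],
  [-0.1, 0.33, 3.1, 0, 0, 0],
  [-0.1, 0.33, 3.6, 0, 0, 0],
  [-0.1, 0.33, 4, 0, 0, 0],
  [-0.1, 0.33, 4.2, 0, 0, 0],
])

```text
time_s: 13.73
position: [0.6535, 0.0604, 0.1092]
tool_rot: [[-0.985, -0.174, -0.001], [-0.174, 0.985, 0.0], [0.001, 0.0, -1.0]]
ft_force: [-0.6, 0.6, -0.3]
grip_width: 0.0164
gripper_force: 58.6
```

Emit:
jog_arm([
  [0, 0, 0.2, 0, 0, 0],
  [0, 0, 0.4, 0, 0, 0],
  [0, 0, 0.6, 0, 0, 0],
  [0, 0, 0.6, 0, 0, 0],
])

```text
time_s: 14.07
position: [0.6538, 0.0604, 0.1041]
tool_rot: [[-0.985, -0.174, 0.001], [-0.174, 0.985, -0.0], [-0.001, -0.0, -1.0]]
ft_force: [1.4, -0.4, 1.4]
grip_width: 0.0165
gripper_force: 58.7
```

Contact at about the expected height. Pressing.

Emit:
jog_arm([
  [0, 0, 0.15, 0, 0, 0],
  [0, 0, 0.3, 0, 0, 0],
  [0, 0, 0.45, 0, 0, 0],
  [0, 0, 0.55, 0, 0, 0],
  [0, 0, 0.55, 0, 0, 0],
])

```text
time_s: 14.48
position: [0.6539, 0.0604, 0.0989]
tool_rot: [[-0.985, -0.174, 0.001], [-0.174, 0.985, -0.0], [-0.001, -0.0, -1.0]]
ft_force: [-0.7, -0.7, 3.6]
grip_width: 0.0167
gripper_force: 58.9
```

Emit:
jog_arm([
  [0, 0, 0.1, 0, 0, 0],
  [0, 0, 0.1, 0, 0, 0],
])

```text
time_s: 14.65
position: [0.6541, 0.0604, 0.0988]
tool_rot: [[-0.985, -0.174, 0.002], [-0.174, 0.985, -0.0], [-0.002, -0.0, -1.0]]
ft_force: [-2.3, -0.3, 9.3]
grip_width: 0.0166
gripper_force: 59.6
```

Bottomed out (force steps to 9 N with no further travel). Hold, then release and lift.

Emit:
jog_arm([
  [0, 0, 0, 0, 0, 0],
  [0, 0, 0, 0, 0, 0],
  [0, 0, 0, 0, 0, 0],
  [0, 0, 0, 0, 0, 0],
  [0, 0, 0, 0, 0, 0],
  [0, 0, 0, 0, 0, 0],
  [0, 0, 0, 0, 0, 0],
  [0, 0, 0, 0, 0, 0],
])

```text
time_s: 15.32
position: [0.6541, 0.0604, 0.0988]
tool_rot: [[-0.985, -0.174, 0.002], [-0.174, 0.985, -0.0], [-0.002, -0.001, -1.0]]
ft_force: [-2.0, -0.2, 8.8]
grip_width: 0.0168
gripper_force: 59.6
```

Emit:
jog_arm([
  [0, 0, -0.5, 0, 0, 0],
  [0, 0, -1.2, 0, 0, 0],
  [0, 0, -2.2, 0, 0, 0],
  [0, 0, -3.5, 0, 0, 0],
  [0, 0, -5, 0, 0, 0],
  [0, 0, -6.8, 0, 0, 0],
  [0, 0, -8, 0, 0, 0],
  [0, 0, -8, 0, 0, 0],
])

```text
time_s: 15.98
position: [0.6546, 0.0603, 0.1807]
tool_rot: [[-0.985, -0.174, 0.005], [-0.174, 0.985, -0.0], [-0.005, -0.001, -1.0]]
ft_force: [1.0, 0.3, -1.4]
grip_width: 0.0168
gripper_force: 58.7
```

```bash
python3 sty.py; python3 go.py .522 -.332 .178 10
```

```text
t 15.9833 P [654.6  60.3 180.7] F [ 1.   0.3 -1.4] w 0.016848533088168173
scene (-44, -25) 14 [  4.    1.7 -33.2] min z -42.7
scene (-25, -2) 11 [  3.9   1.1 -18.6] min z -23.9
scene (0, 6) 11 [6.2 0.8 4.3] min z 1.9
scene (8, 30) 54 [ 6.7  1.8 16.2] min z 8.0
side (-44, -25) 28 [ -2.1   3.4 -33.2] min z -42.4
side (-25, -2) 30 [ -2.3   2.5 -14. ] min z -24.3
side (0, 6) 16 [-2.5  8.7  4.2] min z 0.3
side (8, 30) 57 [-2.   6.  16.8] min z 8.0
t 16.08 pos [0.6535 0.0604 0.1774] shift cm [ 19.77 -36.36  -0.06] rot [ 0.   -0.01  0.  ] F [ 0.2 -0.1 -2. ] w 0.0165 58.71138274669647
```

Stylus unshifted in the grip. Returning over the hole.

Emit:
jog_arm([
  [1.5, -2.7, 0, 0, 0, 0],
  [3.4, -6.3, 0, 0, 0, 0],
  [5.4, -9.9, 0, 0, 0, 0],
  [7.4, -13.6, 0, 0, 0, 0],
  [9.4, -17.2, 0, 0, 0, 0],
  [11.3, -20.8, 0, 0, 0, 0],
  [13.3, -24.4, 0, 0, 0, 0],
  [15.2, -28, 0, 0, 0, 0],
])

```text
time_s: 16.75
position: [0.5511, -0.2432, 0.1763]
tool_rot: [[-0.985, -0.174, -0.002], [-0.174, 0.985, 0.001], [0.002, 0.002, -1.0]]
ft_force: [0.6, -1.2, -1.2]
grip_width: 0.0168
gripper_force: 58.7
```

Emit:
jog_arm([
  [1.8, -3.3, 0, 0, 0, 0],
  [3.4, -6.2, 0, 0, 0, 0],
  [4.4, -8, 0, 0, 0, 0],
  [4.57, -8.36, 0, 0, 0, 0],
  [4.57, -8.36, 0, 0, 0, 0],
  [4.57, -8.36, 0, 0, 0, 0],
  [4.57, -8.36, 0, 0, 0, 0],
  [4.57, -8.36, 0, 0, 0, 0],
])

```text
time_s: 17.42
position: [0.5227, -0.3306, 0.1775]
tool_rot: [[-0.984, -0.176, -0.0], [-0.176, 0.984, 0.0], [0.0, 0.0, -1.0]]
ft_force: [-0.6, -0.3, 0.1]
grip_width: 0.0165
gripper_force: 58.7
```

```bash
python3 sty.py; python3 go.py .5221 -.332 .0479 10
```

```text
t 17.4167 P [ 522.7 -330.6  177.5] F [-0.6 -0.3  0.1] w 0.016466079830246422
scene (-44, -25) 18 [  2.3   2.6 -33.1] min z -43.4
scene (-25, -2) 17 [  2.1   3.  -14.5] min z -24.3
scene (0, 6) 11 [6.1 4.6 4.7] min z 2.9
scene (8, 30) 46 [ 5.5  4.5 17.3] min z 8.1
side (-44, -25) 14 [ -0.9   3.3 -34.8] min z -43.8
side (-25, -2) 24 [ -1.3   3.3 -13.1] min z -25.0
side (0, 6) 8 [-1.7  8.8  3.8] min z 2.0
side (8, 30) 42 [-0.9  6.9 18.4] min z 8.1
t 17.52 pos [ 0.5226 -0.331   0.1776] shift cm [ 0.06 -0.09 12.97] rot [ 0.01 -0.    0.09] F [ 0.4  0.2 -1. ] w 0.0167 58.71548295021057
```

Within 1 mm of the grasp spot. Inserting.

Emit:
jog_arm([
  [0.06, -0.09, 2, 0, 0, 0],
  [0.06, -0.09, 4.5, 0, 0, 0],
  [0.06, -0.09, 6.5, 0, 0, 0],
  [0.06, -0.09, 7.6, 0, 0, 0],
  [0.06, -0.09, 8, 0, 0, 0],
  [0.06, -0.09, 8.4, 0, 0, 0],
  [0.06, -0.09, 8.8, 0, 0, 0],
  [0.06, -0.09, 9.2, 0, 0, 0],
])

```text
time_s: 18.18
position: [0.5222, -0.3332, 0.0861]
tool_rot: [[-0.985, -0.174, 0.001], [-0.174, 0.985, -0.001], [-0.001, -0.001, -1.0]]
ft_force: [0.6, 0.5, -0.9]
grip_width: 0.0165
gripper_force: 58.7
```

Emit:
jog_arm([
  [0, 0, 0.7, 0, 0, 0],
  [0, 0, 1.4, 0, 0, 0],
  [0, 0, 2.1, 0, 0, 0],
  [0, 0, 2.7, 0, 0, 0],
  [0, 0, 3.2, 0, 0, 0],
  [0, 0, 3.5, 0, 0, 0],
  [0, 0, 3.65, 0, 0, 0],
  [0, 0, 3.65, 0, 0, 0],
])

```text
time_s: 18.85
position: [0.5217, -0.333, 0.0487]
tool_rot: [[-0.985, -0.174, -0.0], [-0.174, 0.985, 0.0], [0.0, 0.0, -1.0]]
ft_force: [-0.5, -0.4, -1.2]
grip_width: 0.0167
gripper_force: 58.5
```

Emit:
jog_arm([
  [0, 0.05, 0.08, 0, 0, 0],
  [0, 0.05, 0.08, 0, 0, 0],
  [0, 0.05, 0.08, 0, 0, 0],
])

```text
time_s: 19.1
position: [0.5217, -0.3326, 0.0485]
tool_rot: [[-0.985, -0.174, 0.0], [-0.174, 0.985, -0.0], [-0.0, -0.0, -1.0]]
ft_force: [-0.7, 0.1, -1.2]
grip_width: 0.0162
gripper_force: 58.5
```

Emit:
jog_arm([
  [0, 0, 0, 0, 0, 0],
  [0, 0, 0, 0, 0, 0],
  [0, 0, 0, 0, 0, 0],
  [0, 0, 0, 0, 0, 0],
  [0, 0, 0, 0, 0, 0],
  [0, 0, 0, 0, 0, 0],
  [0, 0, 0, 0, 0, 0],
], hand=0.7)

```text
time_s: 19.68
position: [0.5216, -0.3325, 0.0482]
tool_rot: [[-0.985, -0.174, -0.0], [-0.174, 0.985, 0.0], [0.0, 0.0, -1.0]]
ft_force: [0.1, -0.4, -0.4]
grip_width: 0.0599
gripper_force: 0.0
```

Emit:
jog_arm([
  [0, 0, -2, 0, 0, 0],
  [0, 0, -5, 0, 0, 0],
  [0, 0, -9, 0, 0, 0],
  [0, 0, -13, 0, 0, 0],
  [0, 0, -16, 0, 0, 0],
  [0, 0, -16, 0, 0, 0],
  [0, 0, -16, 0, 0, 0],
])

```text
time_s: 20.27
position: [0.522, -0.3328, 0.2097]
tool_rot: [[-0.985, -0.174, 0.002], [-0.174, 0.985, -0.002], [-0.002, -0.003, -1.0]]
ft_force: [-0.0, 0.4, -0.2]
grip_width: 0.0599
gripper_force: 0.0
```

```bash
python3 -c "
from wl import *
look('w7.png',[('handletop',.522,-.33,.03,.12,.14),('block',.5,-.327,.08,.046,.053)])
for c in('scene','side'):
    im=env.get_image(c); w=world(im,np.argwhere(im['depth']>0))*1000
    for n,a,b,r,z0,z1 in(('tab',469,28,40,70,79),('htop',522,-330,25,126,136),('hand',522,-330,25,65,80),('hand2',522,-330,25,100,120)):
        m=(np.hypot(w[:,0]-a,w[:,1]-b)<r)&(w[:,2]>z0)&(w[:,2]<z1); print(c,n,m.sum(),w[m].mean(0).round(1) if m.any() else 0)
print(env.observe()['position'],env.observe()['time_s'])
"
```

```text
handletop 393 centre [ 521.3 -333.3] size [17.3 16.8] ang 9.5 mean [ 520.3 -333.3  130.1]
block 6279 centre [ 497.2 -328.6] size [ 70.1 110.2] ang 85.4 mean [ 490.4 -328.4   51.1]
scene tab 38 [470.2  28.2  74.5]
scene htop 28 [ 522.1 -331.   129.9]
scene hand 23 [ 527.  -327.    72.4]
scene hand2 31 [ 526.8 -327.2  109.1]
side tab 38 [467.7  30.8  74.8]
side htop 14 [ 520.5 -330.3  129.2]
side hand 21 [ 519.5 -326.    72.7]
side hand2 33 [ 519.3 -324.9  110.9]
[ 0.52114885 -0.33210174  0.20647278] 20.4167
```

View pics/w7.png

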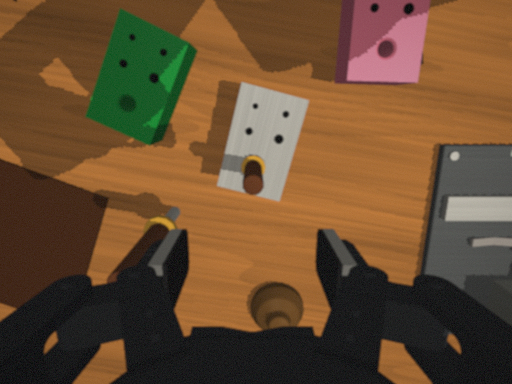

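The stylus stands upright in the grey block at (253,178) with its top at 130 mm, fully home. The carrier is still at the middle station and the gripper is clear. Handing in.

```bash
python3 -c "
from rig import env
print(env.close_job())"
```

```text
the job is handed in; nothing more can be done
None
```

The job is handed in, with no verdict returned: the carrier is at the middle station, the zero button was pressed fully down, held and released, and the stylus is back upright and fully home in the steel block.

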